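# Sweep the clam shells off the table into the scrap pan

## Robot

A 6-joint arm with a two-finger parallel gripper is mounted at the origin on the work surface. World frame = base frame: x ahead of the robot, y to its left, z up, the work surface at z = 0. Lengths are in m, angles in rad, forces in N, time in s.
With the tool pointing down it reaches from about 0.375 to 0.975 m from the base axis. Payload 3.8 kg.
Tool frame: the origin (TCP) lies midway between the tips of the shut fingers; the grasp point (between the pads) lies 19 mm behind it (ctrl.hold_point_z is the distance from the TCP to the grasp point, in m); y points along the fingers, x is the direction in which the jaws open and shut, and the axes are right-handed (so a half turn about y gives the same grasp; the last joint's range is limited). The gripper opens to 88 mm and grips with 3 to 60 N. Pads are 18 mm wide; open, the fingers measure 123 mm over their backs; the gripper's body (75 mm by 187 mm) begins 45 mm behind the grasp point.
Start: joints at [1.114, 0.264, 1.604, -0, 1.274, -0.037], TCP at [0.275, 0.616, 0.239] pointing down, gripper open.
Joint ranges: [-2.63, 2.63], [-0.94, 2.18], [0.31, 2.57], [-1.31, 4.45], [0, 2.66], [-2.55, 2.55]. Speed limits (rad/s): [2.57, 2.57, 3.14, 3.14, 3.14, 3.14].

## Interface

Orientations are given as [roll, pitch, yaw] about the fixed x, y, z axes, in that order (R = Rz(yaw) Ry(pitch) Rx(roll)).
In Python, from rig import ctrl gives the robot as it stands. The module is installed in compiled form; this text tells all that it offers. Calls block until the motion is done:
- ctrl.move_to(position, orientation): joint-space move of the TCP to a pose.
- ctrl.movel(position, frame=None, rate=0.15): straight line of the TCP; frame=None keeps the orientation; rate is the mean speed in m/s.
- ctrl.move_j(angles): joint-space move.
- ctrl.gripper_to(opening, effort=None): finger opening in m; effort is the grip in N (None keeps the last); returns when the fingers have stopped.
- ctrl.dwell(seconds).
- ctrl.ik(position, orientation): joint angles nearest the present ones, or None.
- ctrl.observe(): the state.
- ctrl.get_image(name): name is "scene" or "top" or "wrist"; returns a dict with "pixels" (400x640x3 uint8, red, green, blue), "camera_matrix" (3x3 intrinsics, pixels), "position" and "orientation" of the camera in the world. Camera axes: x right, y down, z forward; pixel columns grow to the right and rows downward; lengths in m; the calibration is good to about 2 mm. A picture is of the moment at which its call begins. There is no depth.
A pose or a line that the arm cannot do raises ctrl.IKError and nothing moves.
- ctrl.finish_job(): hands the job in, once; it reports no verdict.
Trained networks look in a picture, given as the dict that the camera call returned (one of the last four; its "shot" number tells which), for a name from the list of things; names that differ only in an ending like _2 or _b are one class to them, and where a whole thing is asked for, a point or a joint stands for the part that bears it (a point fixed in the world has none). Each returns a list of dicts, best first, with "p" (0 to 1); they miss things now and then, are a little off and sometimes report something else, mostly with a low value. They report only what shows in the picture. A call takes as long as a camera call.
- ctrl.silhouettes(picture, name): "mask" (400x640 bool, what is visible of it) and "centre" ([column, row] in pixels, amid what is visible of it).
The state is a dict: "t": time; "qpos": joint angles; "qd": joint speeds; "joint_efforts": joint torques, N m; "tool_pos": TCP position; "tcp_rot": TCP orientation; "contact_force": force on the tool from outside, world axes, zero at the start; "wrist_torque": the same for the moment, N m; "opening": finger opening in m.
Only numpy, scipy, OpenCV 4.12 (cv2) and the standard library are available. Lean on these libraries where they do the work, as an engineer would, in place of code of your own. Each camera call takes 0.05 s, during which the arm holds its last target. There are 200 camera calls.

## Task

Clear the four empty clam shells off the steel table: with the fingers, sweep each one along the table top and over the far edge so that it drops into the scrap pan hanging there. Only push them, never grip or lift any of them, and leave everything else on the table where it stands.

Things in the scene. Friction and masses are not known exactly. Their poses are not given: they have to be found in the camera images.
- shell_a: empty clam half shell, hollow side down: a brown ringed dome, round, 66 mm across, 21 mm high with a steep rim (upright to 9 mm up), about 28 g, slides on the table without rolling. Origin: centre of its underside, z up when it lies flat; its yaw does not matter
- shell_b: empty clam half shell, hollow side down: a brown ringed dome, round, 66 mm across, 21 mm high with a steep rim (upright to 9 mm up), about 28 g, slides on the table without rolling. Origin: centre of its underside, z up when it lies flat; its yaw does not matter
- shell_c: empty clam half shell, hollow side down: a brown ringed dome, round, 66 mm across, 21 mm high with a steep rim (upright to 9 mm up), about 28 g, slides on the table without rolling. Origin: centre of its underside, z up when it lies flat; its yaw does not matter
- shell_d: empty clam half shell, hollow side down: a brown ringed dome, round, 66 mm across, 21 mm high with a steep rim (upright to 9 mm up), about 28 g, slides on the table without rolling. Origin: centre of its underside, z up when it lies flat; its yaw does not matter
- scrap_pan: fixed open steel pan hung outside the table's straight far edge, 325 mm (y) x 176 mm (x), 100 mm deep; nothing stands up between table and pan. Origin: on the table's edge line, at table-top height, middle of the pan's length; x outward over the pan, y along the edge, z up. In this frame its mouth spans x 5 to 175 mm, y -159 to 159 mm, rim z -4 mm, floor z -102 mm; the table top is z = 0 at x below 0
- ramekin: loose white ceramic ramekin standing among the shells, 62 mm across, 38 mm high, 140 g; to be left alone. Origin: centre of its underside
- measuring_cup: loose small glass measuring cup standing among the shells, body 62 mm across, 54 mm high, 160 g, with a handle that sticks out to 56 mm from the centre on its -x side; to be left alone. Origin: centre of its underside
- pot_lid: loose blue enamel pot lid lying on the table, 205 mm across, 48 mm high at the knob; to be left alone. Origin: centre of its underside
- spoon_rest: loose white ceramic spoon rest, a round dish of 94 mm with a 40 mm wide handle reaching to 141 mm on its -x side, 16 mm high; to be left alone. Origin: under the dish's centre
- paddle: loose wooden paddle lying flat, 12 mm thick, 70 mm wide, reaching 118 mm to its +x side (blade end) and 295 mm to its -x side (handle end); to be left alone. Origin: under the middle of the blade
- cutting_board: fixed: a small white plastic cutting board held upright by a steel spring clip on the table's far edge, to the left of the pan; 9 mm (x) x 180 mm (y), its top at 152 mm; the clip is 45 mm wide. Origin: on the table under the board's middle

How it is judged:
By the outcome, as a careful person would: the job done as asked, in the order asked, and still so for the second after the job is handed in, with the robot touching nothing.
It also fails if it takes over 61 s, if anything falls off the work surface, if the arm or the gripper's body presses on something with over 40 N, if the wrist force passes 120 N, or if a joint passes its speed limit or range.

## Working session

There is one attempt and no reset: what is moved stays moved. The work goes in short steps, each a Python script; the robot and the scene stay as the last script left them, time stands still between calls to the robot, and variables do not carry over. Pictures are saved under pics/ and viewed, about 8 in all and at most 12, crops included, and the job is handed in when it is done.

```bash
mkdir -p pics
cat > h.py <<'E'
import numpy as np, cv2
from rig import ctrl
def Rm(p):
    o=np.array(p["orientation"],float)
    if o.shape==(3,3): return o
    r,pi,y=o
    c,s=np.cos,np.sin
    X=np.array([[1,0,0],[0,c(r),-s(r)],[0,s(r),c(r)]]);Y=np.array([[c(pi),0,s(pi)],[0,1,0],[-s(pi),0,c(pi)]]);Z=np.array([[c(y),-s(y),0],[s(y),c(y),0],[0,0,1]])
    return Z@Y@X
def w(p,uv,z=0.):
    uv=np.atleast_2d(np.array(uv,float)); d=(Rm(p)@np.linalg.inv(p["camera_matrix"])@np.c_[uv,np.ones(len(uv))].T).T
    o=np.array(p["position"]); return o+d*((z-o[2])/d[:,2])[:,None]
def proj(p,P):
    q=(Rm(p).T@(np.atleast_2d(P)-np.array(p["position"])).T).T; q=(np.array(p["camera_matrix"])@q.T).T
    return q[:,:2]/q[:,2:]
def save(p,n): cv2.imwrite("pics/"+n,p["pixels"][:,:,::-1])
E
python3 - <<'E'
from h import *
for n in ("top","scene"):
    p=ctrl.get_image(n); save(p,n+"0.png"); print(n,p["position"],p["orientation"])
    for k in ["shell_a","ramekin","measuring_cup","pot_lid","spoon_rest","paddle","cutting_board","scrap_pan"]:
        for s in ctrl.silhouettes(p,k):
            m=s["mask"];
            if s["p"]<.2: continue
            z={"shell_a":.009}.get(k,0)
            c=cv2.findContours(m.astype(np.uint8),0,1)[0]; c=max(c,key=len).reshape(-1,2)
            P=w(p,c,z)[:,:2].astype(np.float32); (cc,rr)=cv2.minEnclosingCircle(P)
            print(k,round(s["p"],2),np.round(s["centre"]),"circ",np.round(cc,3),round(rr,3),"bb",P.min(0).round(3),P.max(0).round(3))
print(ctrl.observe())
E
```

```text
top [ 0.23771455 -0.04269048  1.50517031] [-2.93258178  0.00572359 -1.62331244]
shell_a 0.84 [236. 220.] circ [0.491 0.217] 0.033 bb [0.459 0.185] [0.523 0.245]
shell_a 0.65 [346. 204.] circ [ 0.525 -0.169] 0.033 bb [ 0.498 -0.2  ] [ 0.557 -0.136]
shell_a 0.65 [291. 208.] circ [0.516 0.033] 0.033 bb [0.484 0.002] [0.546 0.066]
shell_a 0.58 [266. 214.] circ [0.507 0.116] 0.034 bb [0.474 0.083] [0.54 0.15]
ramekin 0.68 [212. 202.] circ [0.554 0.305] 0.035 bb [0.522 0.271] [0.584 0.335]
measuring_cup 0.83 [320. 215.] circ [ 0.477 -0.075] 0.047 bb [ 0.435 -0.106] [ 0.519 -0.045]
pot_lid 0.59 [146. 250.] circ [0.405 0.534] 0.102 bb [0.307 0.436] [0.503 0.635]
spoon_rest 0.64 [438. 200.] circ [ 0.501 -0.491] 0.095 bb [ 0.408 -0.53 ] [ 0.594 -0.437]
paddle 0.72 [477. 214.] circ [ 0.404 -0.621] 0.201 bb [ 0.203 -0.657] [ 0.604 -0.588]
paddle 0.31 [238. 220.] circ [0.491 0.215] 0.034 bb [0.457 0.183] [0.525 0.247]
cutting_board 0.59 [155. 175.] circ [0.669 0.517] 0.112 bb [0.615 0.407] [0.693 0.628]
scrap_pan 0.94 [274. 145.] circ [0.752 0.068] 0.19 bb [ 0.656 -0.101] [0.848 0.241]
scene [1.6
[... 1047 characters left out ...]
71] 0.202 bb [ 0.667 -0.102] [0.917 0.242]
{'t': 0.9, 'qpos': array([ 1.11409649e+00,  2.63859421e-01,  1.60397274e+00, -1.91742803e-06,
        1.27369599e+00, -3.68978624e-02]), 'qd': array([ 0.00067374, -0.00013203,  0.00061058,  0.00016132, -0.00017533,
        0.00324437]), 'joint_efforts': array([ 2.67757387e-04, -5.02042580e+01, -3.57259691e+01,  7.30567798e-02,
        1.82467065e-02,  1.74260350e-05]), 'tool_pos': array([0.27512185, 0.61639859, 0.23874784]), 'tcp_rot': array([-1.57080054e+00, -6.43898981e-05,  1.15099492e+00]), 'contact_force': array([0.17183589, 0.22944002, 0.2325384 ]), 'wrist_torque': array([-0.02095251,  0.00456939, -0.00068704]), 'opening': 0.08803906306777036}
```

View pics/top0.png

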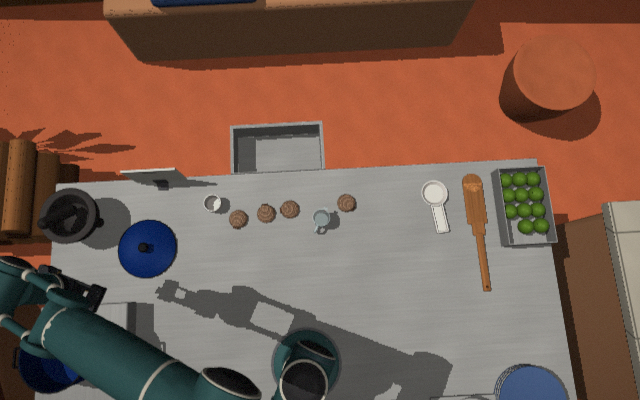

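View pics/scene0.png

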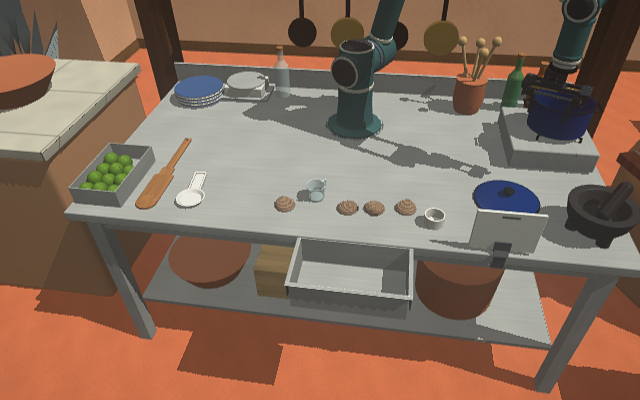

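The top picture shows shells at (236,220), (266,214), (291,208) and (346,204), the cup at (320,215), the ramekin at (212,202), and the pan beyond the edge at columns 231–325. The scene picture agrees. First I'll check the edge line and pan ends, then push C, the middle one.

```bash
cat >> h.py <<'E'
OFF=0.009
def push(s,e,L=None,edge=.66,back=.055,over=.03,z=.005,half=.015,rate=.13):
    """sweep shell at s towards point e on the edge, fingers straddling it"""
    s=np.array(s,float);e=np.array(e,float);d=(e-s)/np.linalg.norm(e-s);phi=np.arctan2(d[1],d[0])
    st=s-d*back; en=s+d*((edge+over-OFF-s[0])/d[0])
    ors=[]
    for k in(1,-1):
        o=[-np.pi/2,0,phi+k*np.pi/2]; q=[ctrl.ik([*p,zz],o) for p in(st,en) for zz in(z,.1)]
        if all(x is not None for x in q): ors.append((max(abs(x[5]) for x in q),o))
    o=min(ors)[1]; print("st",st,"en",en,"o",o,"q6",min(ors)[0])
    ctrl.move_to([*st,.11],o); ctrl.gripper_to(2*half)
    ctrl.movel([*st,z],rate=.15); print("down",ctrl.observe()["contact_force"].round(1),ctrl.observe()["opening"])
    ctrl.movel([*en,z],rate=rate); ob=ctrl.observe(); print("end",ob["tool_pos"].round(3),ob["contact_force"].round(1))
    ctrl.movel([*en,.11],rate=.25); print("t",ctrl.observe()["t"])
E
python3 - <<'E'
from h import *
p=ctrl.get_image("top")
print(w(p,[[57,184],[537,160]]).round(3), w(p,[[233,173],[325,167],[231,125],[323,121]],-.004).round(3))
push([.516,.033],[.66,.045])
p=ctrl.get_image("top"); save(p,"top1.png")
for s in ctrl.silhouettes(p,"shell_a"): print(round(s["p"],2),np.round(s["centre"]),w(p,s["centre"],.01).round(3))
E
```

```text
[[ 0.654  0.863  0.   ]
 [ 0.65  -0.869  0.   ]] [[ 0.662  0.231 -0.004]
 [ 0.667 -0.102 -0.004]
 [ 0.847  0.236 -0.004]
 [ 0.844 -0.105 -0.004]]
st [0.46118998 0.0284325 ] en [0.681   0.04675] o [-1.5707963267948966, 0, np.float64(-1.4876550949064553)] q6 1.5197104861581066
down [ 0.4 -0.3 -0.4] 0.02998672691246213
end [0.68  0.047 0.005] [-0.4 -0.3 -0.7]
t 7.425
0.85 [346. 205.] [[ 0.521 -0.166  0.01 ]]
0.83 [240. 220.] [[0.487 0.205 0.01 ]]
```

View pics/top1.png

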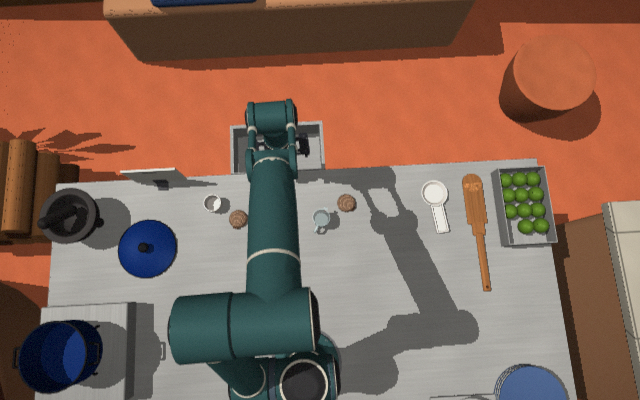

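The arm hides B and C here; A (238,220), D (346,205), the cup and the ramekin are unchanged. I'll check from the scene camera, whose view is clear.

Run:
```python
from h import *
p=ctrl.get_image("scene"); cv2.imwrite("pics/s1.png",cv2.resize(p["pixels"][130:330,230:480,::-1],None,fx=3,fy=3))
for k in("shell_a","ramekin","measuring_cup"):
    for s in ctrl.silhouettes(p,k): print(k,round(s["p"],2),np.round(s["centre"]))
```

```text
shell_a 0.7 [409. 209.]
ramekin 0.75 [433. 217.]
```

View pics/s1.png

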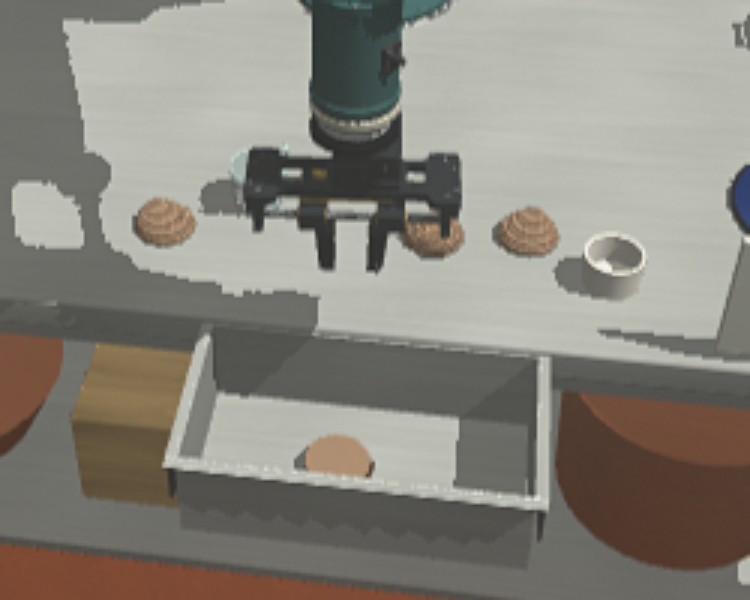

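C (340,460 in the crop) lies in the pan and the rest stands unmoved. Next is B, then A.

Run:
```python
from h import *
push([.509,.116],[.66,.118],edge=.655)
push([.492,.217],[.66,.165],edge=.655)
ctrl.movel([.5,.0,.2],rate=.3)
p=ctrl.get_image("scene"); cv2.imwrite("pics/s2.png",cv2.resize(p["pixels"][130:330,230:480,::-1],None,fx=3,fy=3))
p=ctrl.get_image("top")
for s in ctrl.silhouettes(p,"shell_a"): print(round(s["p"],2),np.round(s["centre"]),w(p,s["centre"],.01).round(3))
```

```text
st [0.45400482 0.11527159] en [0.676      0.11821192] o [-1.5707963267948966, 0, np.float64(1.5840405854596256)] q6 1.4472130406173966
down [-0.1  0.4 -0.1] 0.030309681312155785
end [0.675 0.118 0.005] [0.  0.8 1. ]
t 13.6833
st [0.43945928 0.23326261] en [0.676      0.16004762] o [-1.5707963267948966, 0, np.float64(1.2706251559647845)] q6 1.074000073828719
down [ 0.6 -0.4  0.6] 0.02992522630527025
end [0.675 0.16  0.005] [-0.7 -0.4  0.1]
t 18.4
0.75 [252. 165.] [[0.686 0.159 0.01 ]]
0.68 [285. 153.] [[0.722 0.04  0.01 ]]
0.67 [437. 199.] [[ 0.525 -0.49   0.01 ]]
0.6 [342. 206.] [[ 0.518 -0.155  0.01 ]]
0.6 [157. 178.] [[0.655 0.502 0.01 ]]
0.51 [265. 154.] [[0.724 0.11  0.01 ]]
```

View pics/s2.png

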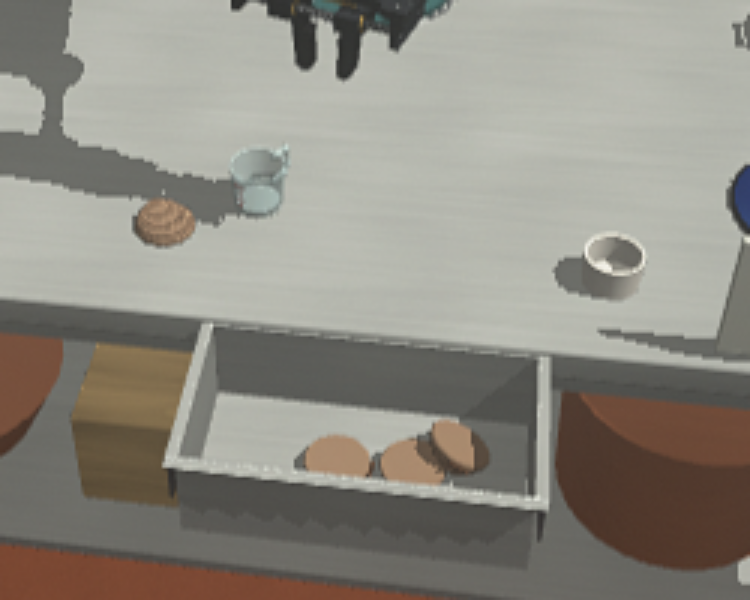

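A, B and C are in the pan; the cup (257,180) and ramekin (613,265) are unmoved. D (165,222) goes next, diagonally past the cup.

Run:
```python
from h import *
push([.526,-.168],[.655,-.035],edge=.655,rate=.12,half=.017)
ctrl.movel([.45,.1,.22],rate=.3); ctrl.move_j([1.114,.264,1.604,0,1.274,-.037])
p=ctrl.get_image("scene"); cv2.imwrite("pics/s3.png",cv2.resize(p["pixels"][130:330,230:480,::-1],None,fx=3,fy=3))
p=ctrl.get_image("top")
for k in("shell_a","ramekin","measuring_cup","pot_lid","spoon_rest","paddle"):
    for s in ctrl.silhouettes(p,k):
        if s["p"]>.4: print(k,round(s["p"],2),np.round(s["centre"]))
print(ctrl.observe()["t"])
```

```text
st [ 0.48770734 -0.20748003] en [ 0.676      -0.01334884] o [-1.5707963267948966, 0, np.float64(-0.7701321738506683)] q6 0.7135524697178952
down [ 1.2 -0.5  0.9] 0.034029607730324256
end [ 0.676 -0.014  0.005] [-0.3 -0.2 -0. ]
t 25.1
shell_a 0.76 [252. 162.]
shell_a 0.75 [286. 153.]
shell_a 0.73 [296. 163.]
shell_a 0.55 [267. 155.]
ramekin 0.67 [212. 204.]
measuring_cup 0.64 [319. 216.]
pot_lid 0.55 [148. 248.]
spoon_rest 0.91 [439. 197.]
paddle 0.58 [478. 213.]
paddle 0.55 [440. 198.]
28.5333
```

View pics/s3.png

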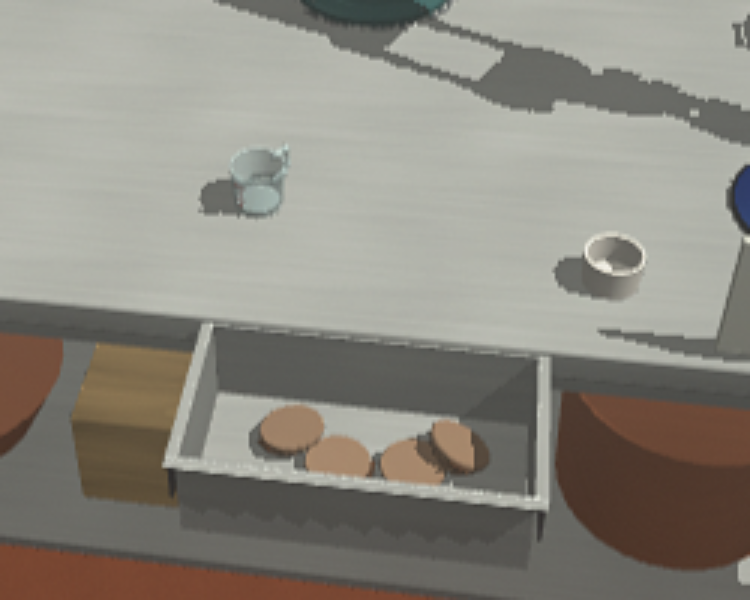

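All four shells are in the pan (crop: 290,430; 338,460; 412,465; 455,445), and the cup and ramekin have not moved.

```bash
python3 -c "
from rig import ctrl
ctrl.finish_job()"
```

```text
the job is handed in; nothing more can be done
```

All four clam shells are in the scrap pan. I swept them over the far edge one at a time (C, B, A, D) with the fingers slightly apart behind each shell, never gripping or lifting.

- **Final pictures:** All four shells lie in the pan. The ramekin, cup, lid, spoon rest and paddle are within about 3 pixels of where they started in the top view. That is within the detector's scatter, and the cup and ramekin also look unmoved in the scene crops. The arm was back at its start pose, touching nothing.
- **Forces and time:** The wrist force read under 2 N at the end of each descent and each sweep. I did not log it in between. The clock was at 28.5 s of the 61 s allowed at my last check.
- **Doubtful readings:** The detector gave some false hits: "paddle" on the spoon rest at the end, and earlier "shell" on the spoon rest and cutting board. I settled these from the pictures. One shell (A) rests tilted against B, but fully inside the pan.

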